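Turn the cooking plate up along its touch strip

ROBOT

A 7-joint arm with a two-finger parallel gripper is mounted at the origin on the work surface; the furniture and walls round the work are solid. World frame = base frame: x ahead of the robot, y to its left, z up, the work surface at z = 0. Lengths are in mm, angles in rad, forces in N, time in s.
With the tool pointing down it reaches from about 425 to 825 mm from the base axis. Payload 3.6 kg.
Tool frame: the origin (TCP) lies midway between the tips of the shut fingers; the grasp point (between the pads) lies 19 mm behind it; y points along the fingers, x is the direction in which the jaws open and shut, and the axes are right-handed (so a half turn about y gives the same grasp; the last joint's range is limited). The gripper opens to 93 mm and grips with 3 to 60 N. Pads are 15 mm wide; open, the fingers measure 128 mm over their backs; the gripper's body (75 mm by 188 mm) begins 65 mm behind the grasp point.
Start: joints at [-1.349, 0.615, -0.013, 1.423, 0.008, 1.103, -0.04], TCP at [159.394, 630.123, 218.64] pointing down, gripper open.
Joint ranges: [-3.12, 3.12], [-0.3, 2.06], [-1.34, 1.32], [0.26, 2.42], [-1.36, 4.5], [0.01, 1.98], [-2.84, 2.84]. Speed limits (rad/s): [2.79, 2.79, 3.14, 3.14, 3.14, 3.14, 3.14].

INTERFACE

Orientations are given as a unit quaternion [w, x, y, z].
In Python, from station import * gives the robot as it stands.
- The arm moves only by the shell command python3 -m crank 'ROWS' [OPENING]. ROWS is JSON, a list of rows, each an object with "offset": the shift along the tool's x, y, z in cm, a list of three; "rotation": the turn, a rotation vector about the tool's x, y, z in degrees, a list of three. In form: [{"offset": [x, y, z], "rotation": [rx, ry, rz]}, ...]. A call has 1 to 12 rows; each row shifts and turns the commanded pose from where the row before left it, along the tool's axes as they then stand; what a row does not reach is not made up. A row lasts 1/8 s, in which the tool goes at most 62.5 mm and 10.7 degrees, less where a joint would pass 70% of its speed; a pose out of reach is approached as far as the arm can. A call is refused whole if a number of a shift passes 6.25 or a number of a turn 10.7, either way. A call with a gripper value outside its range is refused whole. OPENING is the finger opening in cm, from 0 to 9.3, set as the call begins (- or left out, the last holds). The fingers move at their own pace and stop on an object; the grip force is fixed at half the most. Time passes only in rows, so rows that do not move let the fingers close. It gives the time, the measured TCP pose, the force and the opening at its end, in the units of the state.
- sense(): the state, without advancing time (a new reading comes with each control period).
- grab_frame(name): name is "side" or "top"; returns (picture, depth): 480x640x3 uint8, red, green, blue; 480x640 float32, mm along the optical axis (not along the pixel's ray), 0 where there is no reading.
- camera_info(name): a dict with "camera_matrix" (3x3 intrinsics, pixels), "extrinsics" (4x4, takes a point from world to camera coordinates). Camera axes: x right, y up, looking along -z (the intrinsics and any distortion apply to the point x, -y, -z); pixel columns grow to the right and rows downward; lengths in mm; the calibration is good to about 2 mm. A picture is of the moment at which its call begins. camera_info takes no time and is no camera call.
- hand_in(): hands the job in, once; it reports no verdict.
The state is a dict: "t": time; "q": joint angles; "qvel": joint speeds; "joint_efforts": joint torques, N m; "tool_pos": TCP position; "ee_rot": TCP orientation; "ft_force": force on the tool from outside, world axes, zero at the start; "ft_torque": the same for the moment, N m; "gripper_width": finger opening in mm.
Only numpy, scipy, OpenCV 4.12 (cv2) and the standard library are available. Lean on these libraries where they do the work, as an engineer would, in place of code of your own. Each camera call takes 0.05 s, during which the arm holds its last target.

TASK

Turn the cooking plate up to full: with the fingers closed, run the fingertips lightly along its touch strip from the shortest metal bar to the longest, touching each of the five bars in turn just firmly enough that the strip gives a little. Finish while holding: the program ends with the fingertips still resting on the longest bar, strip slightly pressed. Press gently, and do not pick up or shift the saucepan or the things standing beside the plate.

Things in the scene. Friction and masses are not known exactly. Their poses are not given: they have to be found in the camera images.
- hob: Portable cooking plate, fixed to the worktop: a low flat box, 235 mm (its x) by 300 mm (its y), black top 55 mm above its origin, which is the centre of its underside. Its +x points away from the robot to the cooking zone (a thin circle centred at its x = +40 mm); its control ledge is on the -x side, nearest the robot. The sprung touch strip lies along its y axis at x = -85 mm.
- strip (a joint): How far the touch strip is pressed in, 0 (up) to 0.007 m (bottomed). The strip is one grey bar, 36 mm wide (hob x) and 232 mm long (hob y), standing 8 mm proud of the black top, and it carries the five metal cross bars. It sinks straight down as one piece against a spring: about 1 N starts it moving, about 4.5 N bottoms it, and it springs back up when let go.
- bar_1 (a point): Bar 1 of 5 on the touch strip, counted from the shortest: a round-backed metal cross bar 8 mm long (across the strip, along the hob's x), 6 mm wide, its crest 1.5 mm above the strip's surface. This is the low end: the leftmost bar, nearest the hob's +y end. The point lies at the middle of its crest, 64.5 mm above the worktop with the strip up; it sinks with the strip. The bars stand 48 mm apart along the hob's y, at y = +96 mm.
- bar_2 (a point): Bar 2 of 5 on the touch strip, counted from the shortest: a round-backed metal cross bar 14 mm long (across the strip, along the hob's x), 6 mm wide, its crest 1.5 mm above the strip's surface. The point lies at the middle of its crest, 64.5 mm above the worktop with the strip up; it sinks with the strip. The bars stand 48 mm apart along the hob's y, at y = +48 mm.
- bar_3 (a point): Bar 3 of 5 on the touch strip, counted from the shortest: a round-backed metal cross bar 20 mm long (across the strip, along the hob's x), 6 mm wide, its crest 1.5 mm above the strip's surface. The point lies at the middle of its crest, 64.5 mm above the worktop with the strip up; it sinks with the strip. The bars stand 48 mm apart along the hob's y, at y = +0 mm.
- bar_4 (a point): Bar 4 of 5 on the touch strip, counted from the shortest: a round-backed metal cross bar 26 mm long (across the strip, along the hob's x), 6 mm wide, its crest 1.5 mm above the strip's surface. The point lies at the middle of its crest, 64.5 mm above the worktop with the strip up; it sinks with the strip. The bars stand 48 mm apart along the hob's y, at y = -48 mm.
- bar_5 (a point): Bar 5 of 5 on the touch strip, counted from the shortest: a round-backed metal cross bar 32 mm long (across the strip, along the hob's x), 6 mm wide, its crest 1.5 mm above the strip's surface. This is the high end: the rightmost bar, nearest the hob's -y end. The point lies at the middle of its crest, 64.5 mm above the worktop with the strip up; it sinks with the strip. The bars stand 48 mm apart along the hob's y, at y = -96 mm.
- saucepan: Small open steel saucepan standing loose on the cooking zone, 120 mm across, 60 mm high, with a black handle along its +x reaching 155 mm from its axis at 60 mm height; origin at the centre of its underside. Bystander; its wall is at least 65 mm from the strip's centre line.
- cream_pot: Round squat pot with a lid, 91 mm across, 53 mm high, loose beside the hob; origin at the centre of its underside. Bystander.
- candle_jar: Glass jar with a candle, 76 mm across, 90 mm high, loose beside the hob; origin at the centre of its underside. Bystander.
- rollon: Small bottle with a red cap, 36 x 42 mm, 106 mm high, loose beside the hob; origin at the centre of its underside. Bystander.

How it is judged (in metres and radians):
On the way, in this order (a step that is already met when the one before it is completed fails the run):
1. fingertips press bar 1 (shortest) (contact force between the fingers and strip_c1 above 0.2 N and value of joint strip above 0.0005 m), for 0.05 s.
2. fingertips press bar 2 (contact force between the fingers and strip_c2 above 0.2 N and value of joint strip above 0.0005 m), for 0.05 s.
3. fingertips press bar 3 (contact force between the fingers and strip_c3 above 0.2 N and value of joint strip above 0.0005 m), for 0.05 s.
4. fingertips press bar 4 (contact force between the fingers and strip_c4 above 0.2 N and value of joint strip above 0.0005 m), for 0.05 s.
5. fingertips press bar 5 (longest) (contact force between the fingers and strip_c5 above 0.2 N and value of joint strip above 0.0005 m), for 0.05 s.
At the end, for the whole second after the job is handed in: The five bars were pressed in order from shortest to longest; the fingertips still rest on bar 5 (0.2 N or more on the bar, under 12 N on the hob), on no other bar, with the strip at least 0.5 mm in, and the saucepan and the three things beside the hob are within 15 mm of where they started (all of step 5 and contact force between the fingers and hob below 12 N and not (contact force between the fingers and strip_c1 above 0.05 N) and not (contact force between the fingers and strip_c2 above 0.05 N) and not (contact force between the fingers and strip_c3 above 0.05 N) and not (contact force between the fingers and strip_c4 above 0.05 N) and distance of each of saucepan, cream_pot, candle_jar, rollon from where it was at the start of the episode below 0.015 m); the arm keeps its last pose, push and grip.
It fails at once if the hob or its strip is pressed with more than 15 N (contact force between any of the fingers, the arm and hob above 15 N).
It fails at once if the saucepan is shifted, lifted or tipped (distance of saucepan from where it was at the start of the episode above 0.015 m or angle between saucepan's own z axis and vertical above 0.3 rad).
It fails at once if the cream pot is shifted, lifted or tipped (distance of cream_pot from where it was at the start of the episode above 0.015 m or angle between cream_pot's own z axis and vertical above 0.3 rad).
It fails at once if the candle jar is shifted, lifted or tipped (distance of candle_jar from where it was at the start of the episode above 0.015 m or angle between candle_jar's own z axis and vertical above 0.3 rad).
It fails at once if the roll-on bottle is shifted, lifted or tipped (distance of rollon from where it was at the start of the episode above 0.015 m or angle between rollon's own z axis and vertical above 0.3 rad).
It also fails if it takes over 42 s, if anything falls off the work surface, if the arm or the gripper's body presses on something with over 40 N, if the wrist force passes 120 N, or if a joint passes its speed limit or range.

## Working session

There is one attempt and no reset: what is moved stays moved. The work goes in short steps, Python scripts to look and compute and a shell command to move; the robot and the scene stay as the last step left them, time stands still between calls to the robot, and variables do not carry over. Pictures are saved under pics/ and viewed, and the job is handed in when it is done.

```bash
mkdir -p pics; ls; python3 - <<'E'
from station import *
import cv2,numpy as np
s=sense();print(s)
for n in("side","top"):
    p,d=grab_frame(n);cv2.imwrite(f"pics/{n}0.png",p[:,:,::-1]);np.save(f"{n}0.npy",d);print(camera_info(n))
E
```

```text
pics
{'t': 0.0, 'q': array([-1.34951282,  0.61588759, -0.01262154,  1.42485849,  0.00812707,
        1.10340516, -0.04038199]), 'qvel': array([-2.67641416e-04, -4.22667844e-04, -6.87186374e-05, -3.61638256e-04,
        7.43824542e-04, -5.19565100e-04, -1.60858010e-04]), 'joint_efforts': array([ 3.87727891e-05, -4.58931899e+01,  2.09164429e-01, -1.65739471e+01,
       -6.10322482e-02,  2.04683491e-02,  2.35738953e-04]), 'tool_pos': array([159.22122044, 629.3953372 , 217.51508761]), 'ee_rot': array([-0.55737252,  0.55849314,  0.43372062, -0.43509505]), 'ft_force': array([0.98182012, 0.0102903 , 0.38470548]), 'ft_torque': array([-0.02632047,  0.03296988, -0.03749505]), 'gripper_width': 92.85591626535951}
{'camera_matrix': array([[550.61745979,   0.        , 330.25112544],
       [  0.        , 550.61745979, 239.97202773],
       [  0.        ,   0.        ,   1.        ]]), 'extrinsics': array([[ 8.84501258e-01, -4.66470840e-01, -7.90446621e-03,
        -4.37719138e+02],
       [ 2.00302706e-01,  3.64394255e-01,  9.09447993e-01,
        -2.10090362e+02],
       [-4.21350627e-01, -8.05991180e-01,  4.15742548e-01,
        -7.51466160e+02],
       [ 0.00000000e+00,  0.00000000e+00,  0.00000000e+00,
         1.00000000e+00]])}
{'camera_matrix': array([[550.76831531,   0.        , 317.81603112],
       [  0.        , 550.76831531, 236.71196061],
       [  0.        ,   0.        ,   1.        ]]), 'extrinsics': array([[-1.46037972e-02, -9.99893299e-01, -3.45931142e-04,
         1.18671383e+02],
       [ 9.76311766e-01, -1.43340726e-02,  2.15893192e-01,
        -5.54035102e+02],
       [-2.15875115e-01,  2.81512375e-03,  9.76416924e-01,
        -1.07329488e+03],
       [ 0.00000000e+00,  0.00000000e+00,  0.00000000e+00,
         1.00000000e+00]])}
```

View pics/top0.png

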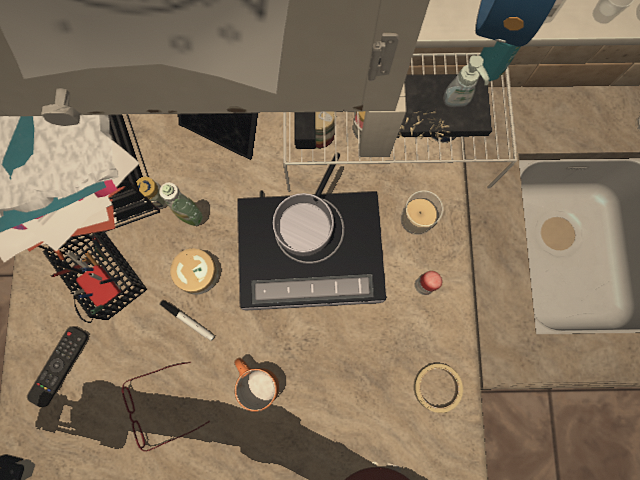

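View pics/side0.png

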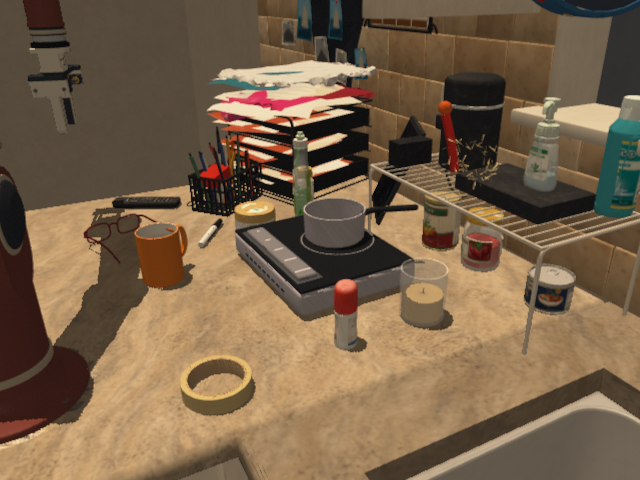

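The top view shows the hob at columns 238–385, rows 192–308. Its grey strip lies at about (253–372, 275–303) with the light bars on it, shortest at left. The pan is at (303, 225), and the pot, jar and roll-on stand clear on either side. I'll enlarge the strip next.

```bash
cat > h.py <<'E'
from station import *
import numpy as np,cv2
def proj(n,P):
    c=camera_info(n);P=np.atleast_2d(P);q=P@c["extrinsics"][:3,:3].T+c["extrinsics"][:3,3]
    q=q*[1,-1,-1];u=q@c["camera_matrix"].T;return u[:,:2]/u[:,2:]
def ray(n,uv,z):
    c=camera_info(n);R=c["extrinsics"][:3,:3];t=c["extrinsics"][:3,3]
    o=-R.T@t;d=R.T@(np.linalg.inv(c["camera_matrix"])@[uv[0],uv[1],1]*np.array([1,-1,-1]))
    return o+d*(z-o[2])/d[2]
def pt(n,uv,dep):
    c=camera_info(n);R=c["extrinsics"][:3,:3];t=c["extrinsics"][:3,3]
    return R.T@(np.linalg.inv(c["camera_matrix"])@[uv[0],uv[1],1]*np.array([1,-1,-1])*dep-t)
E
python3 - <<'E'
from h import *
p=cv2.imread("pics/top0.png");d=np.load("top0.npy")
c=cv2.resize(p[265:315,235:390],None,fx=5,fy=5,interpolation=cv2.INTER_CUBIC);cv2.imwrite("pics/strip.png",c)
g=cv2.cvtColor(p,cv2.COLOR_BGR2GRAY).astype(float)
m=((g>60)&(g<200)).astype(np.uint8);m[:270]=0;m[305:]=0;m[:,:248]=0;m[:,378:]=0
n,l,st,ce=cv2.connectedComponentsWithStats(m)
for i in range(1,n):
    if st[i,4]>300:
        print("strip",st[i],ce[i],ray("top",ce[i],63));
        r=cv2.minAreaRect(np.argwhere(l==i)[:,::-1].astype(np.float32));b=cv2.boxPoints(r);print(r);print([ray("top",x,63).round(1) for x in b])
tp=g-cv2.medianBlur(cv2.imread("pics/top0.png",0),9)
mm=(tp>25).astype(np.uint8);mm[:276]=0;mm[304:]=0;mm[:,:255]=0;mm[:,371:]=0
n,l,st,ce=cv2.connectedComponentsWithStats(mm)
for i in range(1,n):
    if st[i,4]>2:print(st[i],ce[i].round(1),ray("top",ce[i],64.5).round(1), pt("top",ce[i],d[int(ce[i][1]),int(ce[i][0])]).round(1))
E
```

```text
strip [ 251  274  123   31 2814] [311.54619758 288.56325515] [448.51135765 124.72904217  63.        ]
((312.1129150390625, 288.9029541015625), (24.327476501464844, 121.69183349609375), 86.87786865234375)
[array([467.5, 247.4,  63. ]), array([477.4,   1.6,  63. ]), array([428.2,   0.7,  63. ]), array([418.6, 244.1,  63. ])]
[358 278   4  16  34] [359.4 285.2] [453.7  28.3  64.5] [454.1  28.1  61.5]
[365 278   3   3   6] [366.3 278.7] [466.7  14.   64.5] [467.3  13.6  60.6]
[257 280   5   1   5] [259. 280.] [467.2 230.4  64.5] [468.2 231.2  57.8]
[335 281   2  12  23] [335.5 286.7] [451.3  76.6  64.5] [451.2  76.6  65.5]
[256 284   4   3   7] [257.  284.6] [458.  234.4  64.5] [458.6 234.9  60.2]
[311 284   3   9  18] [311.6 287.9] [449.6 124.6  64.5] [450.2 124.6  59.8]
[287 287   3   6  13] [287.9 289.3] [447.5 172.2  64.5] [447.5 172.2  65. ]
[264 290   2   3   5] [264.4 290.8] [445.2 219.4  64.5] [445.6 219.8  60.9]
[365 290   4   4   8] [367.1 292.1] [439.5  13.3  64.5] [440.   12.9  60.4]
[256 296   3   4   9] [256.8 297.9] [431.2 234.6  64.5] [431.5 234.9  61.9]
[368 301   3   1   3] [369. 301.] [421.7  10.1  64.5] [423.8   8.2  43.4]
[332 303  11   1  11] [337. 303.] [418.6  74.2  64.5] [420.5  73.5  45.4]
[344 302  17   1  17] [352. 302.] [420.2  44.2  64.5] [422.4  42.8  42.3]
```

View pics/strip.png

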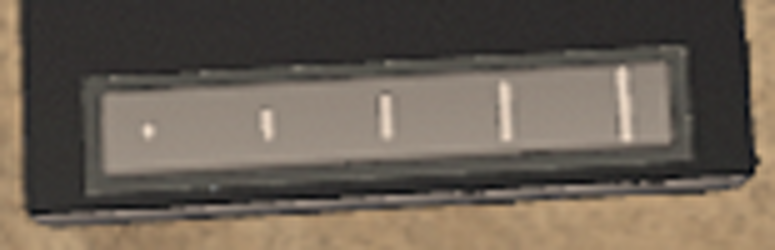

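```bash
cat >> h.py <<'E'
from scipy.spatial.transform import Rotation as Ro
def tool():
    s=sense();q=s["ee_rot"];return s,Ro.from_quat([q[1],q[2],q[3],q[0]])
HY=np.array([-8.5,191.1,0]);HY/=np.linalg.norm(HY);HX=np.array([HY[1],-HY[0],0])
B=np.array([[445.2,219.4,64.5],[447.5,172.2,64.5],[449.6,124.6,64.5],[451.3,76.6,64.5],[453.7,28.3,64.5]])
E
python3 - <<'E'
from h import *
s,R=tool();M=R.as_matrix();print(M.round(3))
# target: tool y down; x along +-HX or +-HY
for nm,x in(("HX",HX),("-HX",-HX),("HY",HY),("-HY",-HY)):
    y=np.array([0,0,-1.]);T=np.column_stack([x,y,np.cross(x,y)])
    print(nm,np.degrees(Ro.from_matrix(M.T@T).as_rotvec()).round(1))
print("to above b1 (z 150), tool cm:",(M.T@(np.array([445.2,219.4,150])-s["tool_pos"])/10).round(2))
d=np.load("top0.npy")
for u,v in((95,275),(75,255),(115,250),(90,290),(150,185),(180,205),(120,170),(60,180),(110,200)):
    print(u,v,pt("top",(u,v),d[v,u]).round(0))
# everything high in a region near the path
K=[pt("top",(u,v),d[v,u]) for v in range(0,480,4) for u in range(0,300,4) if d[v,u]>0]
K=np.array(K);a=K[(K[:,0]<560)&(K[:,2]>90)];print(a[a[:,2]>110].round(0)[::4].tolist())
E
```

```text
[[ 0.245 -0.    -0.969]
 [ 0.969 -0.002  0.245]
 [-0.002 -1.    -0.   ]]
HX [ 0.1 73.3 -0.1]
-HX [-1.000e-01 -1.067e+02 -1.000e-01]
HY [ -0.  -16.7  -0.1]
-HY [  0.2 163.3  -0. ]
to above b1 (z 150), tool cm: [-32.73   6.84 -37.78]
95 275 [473. 537. 126.]
75 255 [507. 567. 152.]
115 250 [540. 537.  31.]
90 290 [448. 556.  97.]
150 185 [660. 450.  99.]
180 205 [605. 376. 141.]
120 170 [646. 464. 229.]
60 180 [603. 533. 305.]
110 200 [626. 524. 111.]Traceback (most recent call last):
  File "<stdin>", line 12, in <module>
  File "h.py", line 11, in pt
    c=camera_info(n);R=c["extrinsics"][:3,:3];t=c["extrinsics"][:3,3]
ValueError: time passes only in moves, steps and waits
```

Bars 1–5 come out 47.8 mm apart on a straight line, against 48 mm stated, and the hob is turned by +2.5°. I'll bring the tool's x axis onto the hob's y with a −16.7° turn, close the fingers and travel over.

```bash
python3 -m crank '[{"offset":[0,0,0],"rotation":[0,-8.4,0]},{"offset":[0,0,0],"rotation":[0,-8.3,0]},{"offset":[-2,0,-1.3],"rotation":[0,0,0]},{"offset":[-4,0,-2.5],"rotation":[0,0,0]},{"offset":[-4.5,0,-2.9],"rotation":[0,0,0]},{"offset":[-4.5,0,-2.9],"rotation":[0,0,0]},{"offset":[-4.5,0,-2.9],"rotation":[0,0,0]},{"offset":[-4.5,0,-2.9],"rotation":[0,0,0]},{"offset":[-4.5,0,-2.9],"rotation":[0,0,0]},{"offset":[-4.5,0,-2.9],"rotation":[0,0,0]},{"offset":[-4.5,0,-2.9],"rotation":[0,0,0]},{"offset":[-2.8,0,-1.6],"rotation":[0,0,0]}]' 0
cat > st.py <<'E'
from h import *
s,R=tool();M=R.as_matrix();p=s["tool_pos"]
print("t",s["t"],"tcp",p.round(1),"F",s["ft_force"].round(2),"w",round(s["gripper_width"],1))
y=np.array([0,0,-1.]);T=np.column_stack([HY,y,np.cross(HY,y)])
print("rot",np.degrees(Ro.from_matrix(M.T@T).as_rotvec()).round(2))
for i in(0,4):print("b",i+1,"tool cm",(M.T@(B[i]-p)/10).round(2))
E
python3 st.py
```

```text
t: 1.6
tool_pos: [435.2, 235.6, 218.4]
ee_rot: [0.49, -0.49, -0.509, 0.51]
ft_force: [-0.4, -0.3, -0.1]
gripper_width: 0.5
t 1.6 tcp [435.2 235.6 218.4] F [-0.43 -0.33 -0.1 ] w 0.5
rot [-0.01 -0.27 -0.08]
b 1 tool cm [-1.63 15.39 -0.94]
b 5 tool cm [-20.76  15.42  -1.03]
```

```bash
python3 -m crank '[{"offset":[0,2,0],"rotation":[0,0,0]},{"offset":[0,4,0],"rotation":[0,0,0]},{"offset":[0,4,0],"rotation":[0,0,0]},{"offset":[0,2,0],"rotation":[0,0,0]},{"offset":[0,0,0],"rotation":[0,0,0]},{"offset":[0,0,0],"rotation":[0,0,0]}]'
python3 st.py
python3 - <<'E'
from h import *
P=sense()["tool_pos"];print(P)
for n in("side","top"):
    p,d=grab_frame(n);p=p[:,:,::-1].copy()
    uv=proj(n,np.vstack([P,B]));print(n,uv.round(0).tolist())
    big=cv2.resize(p,None,fx=4,fy=4,interpolation=cv2.INTER_CUBIC)
    for k,u in enumerate(uv):cv2.drawMarker(big,tuple(int(round(x*4+1.5)) for x in u),(0,255,0) if k else (0,0,255),0,12,1)
    c=uv[1]*4;x0=int(c[0]-260);y0=int(c[1]-300);cv2.imwrite(f"pics/{n}1.png",big[max(y0,0):y0+560,max(x0,0):x0+760])
E
```

```text
t: 2.35
tool_pos: [434.2, 239.0, 99.3]
ee_rot: [-0.489, 0.489, 0.511, -0.51]
ft_force: [-0.6, 0.3, 0.1]
gripper_width: 0.2
t 2.35 tcp [434.2 239.   99.3] F [-0.63  0.3   0.13] w 0.2
rot [ 0.06 -0.04  0.03]
b 1 tool cm [-2.01  3.48 -1.01]
b 5 tool cm [-21.14   3.47  -1.02]
[434.22379894 239.02778962  99.28141823]
side [[246.0, 212.0], [256.0, 231.0], [266.0, 239.0], [277.0, 249.0], [288.0, 259.0], [301.0, 269.0]]
top [[253.0, 294.0], [264.0, 291.0], [288.0, 289.0], [312.0, 288.0], [335.0, 287.0], [359.0, 285.0]]
```

View pics/side1.png

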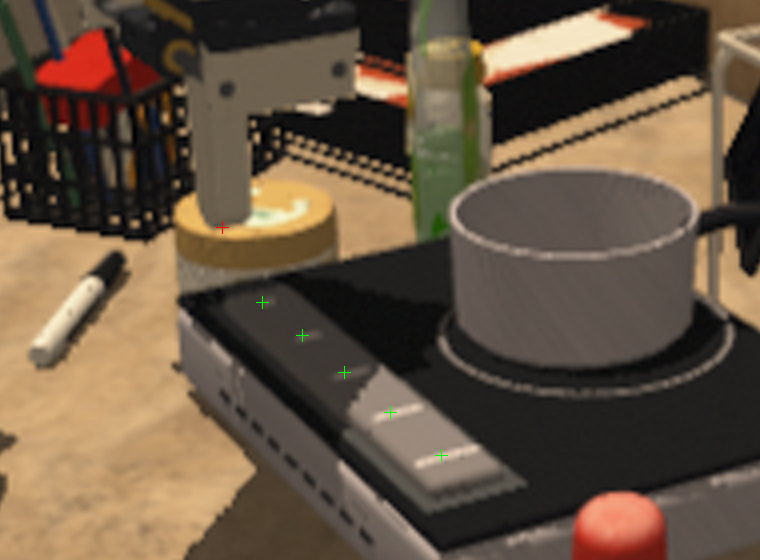

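View pics/top1.png

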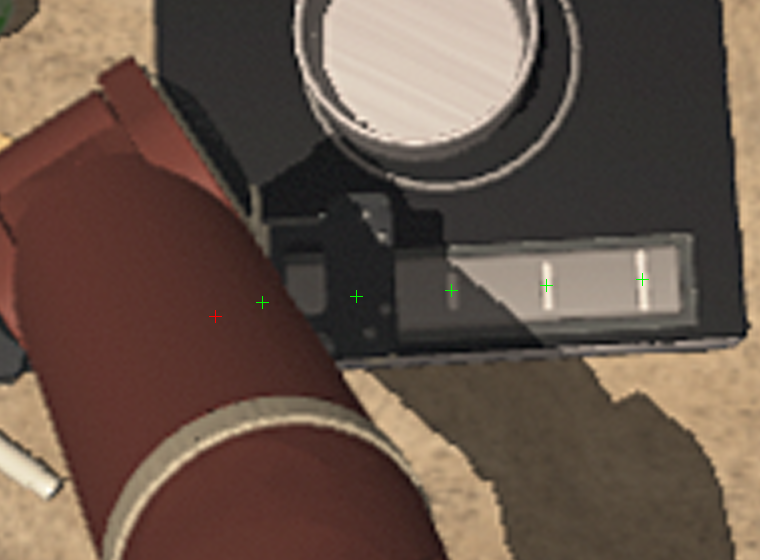

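Both views agree on the bars to about a pixel. In the side crop, bar 1 is at (262, 302), bar 5 at (441, 455) and the tip at (222, 228), where it should be. Next I'll move over bar 1 and come down to just above it.

```bash
python3 -m crank '[{"offset":[-1,0,-0.5],"rotation":[0,0,0]},{"offset":[-1,0,-0.5],"rotation":[0,0,0]},{"offset":[0,1.5,0],"rotation":[0,0,0]},{"offset":[0,1,0],"rotation":[0,0,0]},{"offset":[0,0.6,0],"rotation":[0,0,0]},{"offset":[0,0,0],"rotation":[0,0,0]},{"offset":[0,0,0],"rotation":[0,0,0]}]'
python3 st.py
```

```text
t: 3.32
tool_pos: [444.8, 219.4, 67.9]
ee_rot: [-0.489, 0.489, 0.511, -0.511]
ft_force: [0.2, -0.7, -0.5]
gripper_width: 0.2
t 3.325 tcp [444.8 219.4  67.9] F [ 0.16 -0.65 -0.55] w 0.2
rot [ 0.03 -0.03  0.01]
b 1 tool cm [ 0.    0.34 -0.04]
b 5 tool cm [-19.13   0.33  -0.05]
```

```bash
for i in 1; do python3 -m crank '[{"offset":[0,0.2,0],"rotation":[0,0,0]},{"offset":[0,0.1,0],"rotation":[0,0,0]},{"offset":[0,0.1,0],"rotation":[0,0,0]},{"offset":[0,0,0],"rotation":[0,0,0]}]'; done; python3 st.py
python3 -m crank '[{"offset":[0,0.1,0],"rotation":[0,0,0]},{"offset":[0,0,0],"rotation":[0,0,0]},{"offset":[0,0,0],"rotation":[0,0,0]}]'; python3 st.py
```

```text
t: 3.82
tool_pos: [444.7, 219.3, 63.7]
ee_rot: [-0.489, 0.489, 0.511, -0.511]
ft_force: [0.4, -0.2, 0.7]
gripper_width: 0.5
t 3.825 tcp [444.7 219.3  63.7] F [ 0.43 -0.22  0.74] w 0.5
rot [ 0.01 -0.04  0.  ]
b 1 tool cm [ 0.01 -0.08 -0.05]
b 5 tool cm [-19.12  -0.08  -0.06]
t: 4.2
tool_pos: [444.7, 219.3, 62.7]
ee_rot: [-0.489, 0.489, 0.511, -0.511]
ft_force: [0.2, 1.1, 1.6]
gripper_width: 0.5
t 4.2 tcp [444.7 219.3  62.7] F [0.23 1.12 1.61] w 0.5
rot [ 0.01 -0.04  0.01]
b 1 tool cm [ 0.01 -0.18 -0.05]
b 5 tool cm [-19.12  -0.18  -0.06]
```

```bash
python3 -m crank '[{"offset":[0,0.1,0],"rotation":[0,0,0]},{"offset":[0,0.1,0],"rotation":[0,0,0]},{"offset":[0,0,0],"rotation":[0,0,0]}]'; python3 -m crank '[{"offset":[0,0,0],"rotation":[0,0,0]}]';python3 -m crank '[{"offset":[0,0,0],"rotation":[0,0,0]}]'; python3 st.py
python3 - <<'E'
from h import *
n="side";p,d=grab_frame(n);p=p[:,:,::-1].copy()
cv2.imwrite("pics/side2.png",cv2.resize(p[170:310,190:350],None,fx=4.5,fy=4.2,interpolation=cv2.INTER_CUBIC))
E
```

```text
t: 4.58
tool_pos: [444.7, 219.3, 60.7]
ee_rot: [-0.489, 0.489, 0.511, -0.511]
ft_force: [-0.1, -1.2, 3.0]
gripper_width: 0.4
t: 4.7
tool_pos: [444.7, 219.3, 60.7]
ee_rot: [-0.489, 0.489, 0.511, -0.511]
ft_force: [0.2, 0.8, 2.2]
gripper_width: 0.3
t: 4.82
tool_pos: [444.7, 219.2, 60.7]
ee_rot: [-0.489, 0.489, 0.511, -0.511]
ft_force: [0.6, -0.3, 3.1]
gripper_width: 0.7
t 4.825 tcp [444.7 219.2  60.7] F [ 0.62 -0.26  3.11] w 0.7
rot [ 0.   -0.04  0.  ]
b 1 tool cm [ 0.01 -0.38 -0.05]
b 5 tool cm [-19.11  -0.38  -0.07]
```

View pics/side2.png

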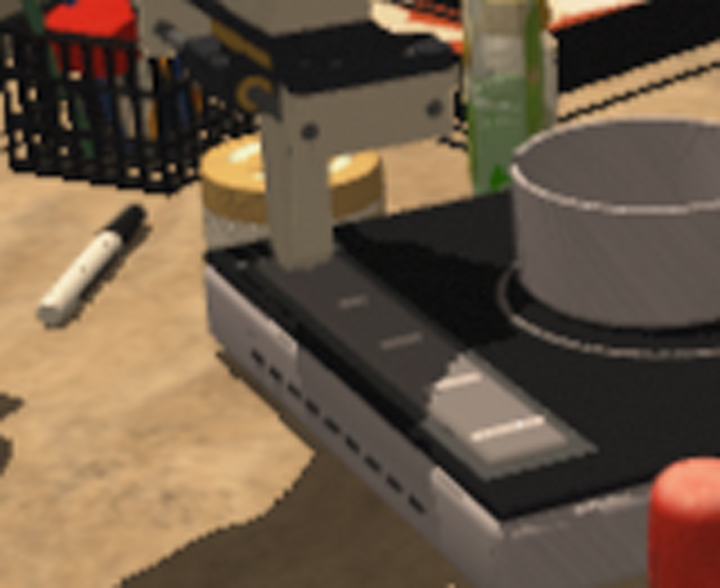

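The fingers rest at the bar 1 end with about 2.8 N and the tip 3.8 mm below the crest, which matches the spring. The things beside the hob are untouched. I'll slide on to bar 2.

```bash
python3 -m crank '[{"offset":[-0.4,0,0],"rotation":[0,0,0]},{"offset":[-0.4,0,0],"rotation":[0,0,0]},{"offset":[-0.4,0,0],"rotation":[0,0,0]},{"offset":[-0.4,0,0],"rotation":[0,0,0]},{"offset":[-0.4,0,0],"rotation":[0,0,0]},{"offset":[-0.4,0,0],"rotation":[0,0,0]},{"offset":[-0.4,0,0],"rotation":[0,0,0]}]'; python3 -m crank '[{"offset":[-0.4,0,0],"rotation":[0,0,0]},{"offset":[-0.4,0,0],"rotation":[0,0,0]},{"offset":[-0.4,0,0],"rotation":[0,0,0]},{"offset":[-0.4,0,0],"rotation":[0,0,0]},{"offset":[-0.4,0,0],"rotation":[0,0,0]}]';python3 st.py
```

```text
t: 5.75
tool_pos: [445.8, 190.9, 60.6]
ee_rot: [0.489, -0.489, -0.511, 0.511]
ft_force: [0.1, 1.6, 2.9]
gripper_width: 0.7
t: 6.38
tool_pos: [446.6, 176.5, 61.0]
ee_rot: [-0.489, 0.487, 0.514, -0.509]
ft_force: [-2.0, 13.0, 2.8]
gripper_width: 0.3
t 6.375 tcp [446.6 176.5  61. ] F [-2.02 13.01  2.82] w 0.3
rot [0.11 0.16 0.42]
b 1 tool cm [ 4.3  -0.32 -0.06]
b 5 tool cm [-1.483e+01 -4.600e-01 -1.000e-02]
```

Something has caught: 13 N sideways, near the 15 N limit. I'll ease back and up before anything else.

```bash
python3 -m crank '[{"offset":[0.4,-0.1,0],"rotation":[0,0,0]}]'; python3 -m crank '[{"offset":[0.2,0,0],"rotation":[0,0,0]}]'; python3 st.py
python3 - <<'E'
from h import *
n="side";p,d=grab_frame(n);p=p[:,:,::-1].copy()
cv2.imwrite("pics/side3.png",cv2.resize(p[180:280,200:320],None,fx=6.5,fy=6,interpolation=cv2.INTER_CUBIC))
E
```

```text
t: 6.5
tool_pos: [446.6, 175.7, 61.8]
ee_rot: [-0.489, 0.489, 0.511, -0.511]
ft_force: [0.6, -0.2, 2.6]
gripper_width: 0.6
t: 6.62
tool_pos: [446.5, 176.0, 61.6]
ee_rot: [0.489, -0.49, -0.51, 0.511]
ft_force: [-0.1, -0.9, 1.3]
gripper_width: -0.0
t 6.625 tcp [446.5 176.   61.6] F [-0.08 -0.95  1.3 ] w -0.0
rot [-0.02 -0.09 -0.11]
b 1 tool cm [ 4.34 -0.3  -0.05]
b 5 tool cm [-14.79  -0.26  -0.08]
```

View pics/side3.png

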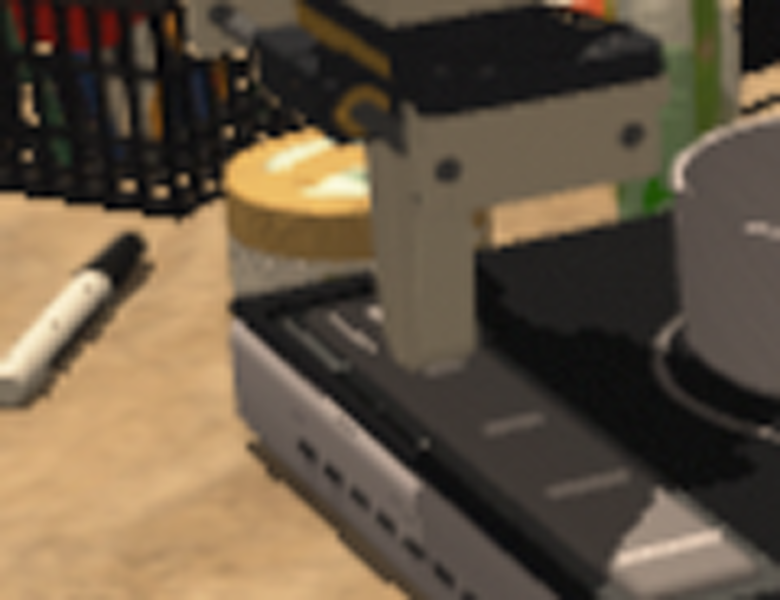

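The tip's square leading edge had butted against bar 2, which shows just in front of the fingertip at about (445, 362). The side load is gone now. From here I'll lift clear of each crest, move across and set down on the next bar, instead of dragging against the bar's flank.

```bash
python3 -m crank '[{"offset":[0,-0.3,0],"rotation":[0,0,0]},{"offset":[0,-0.2,0],"rotation":[0,0,0]},{"offset":[-0.4,0,0],"rotation":[0,0,0]},{"offset":[0,0,0],"rotation":[0,0,0]},{"offset":[0,0,0],"rotation":[0,0,0]}]'; python3 st.py
```

```text
t: 7.3
tool_pos: [446.5, 173.1, 66.5]
ee_rot: [0.489, -0.489, -0.511, 0.511]
ft_force: [1.0, -0.1, 0.2]
gripper_width: 0.5
t 7.3 tcp [446.5 173.1  66.5] F [ 1.04 -0.07  0.22] w 0.5
rot [-0.02 -0.06 -0.01]
b 1 tool cm [ 4.64  0.2  -0.07]
b 5 tool cm [-14.49   0.21  -0.09]
```

```bash
python3 -m crank '[{"offset":[-0.1,0,-0.1],"rotation":[0,0,0]},{"offset":[0,0.2,0],"rotation":[0,0,0]},{"offset":[0,0.1,0],"rotation":[0,0,0]},{"offset":[0,0.1,0],"rotation":[0,0,0]},{"offset":[0,0.1,0],"rotation":[0,0,0]},{"offset":[0,0,0],"rotation":[0,0,0]}]'; python3 -m crank '[{"offset":[0,0,0],"rotation":[0,0,0]}]';python3 -m crank '[{"offset":[0,0,0],"rotation":[0,0,0]}]';python3 st.py
```

```text
t: 8.05
tool_pos: [447.9, 172.3, 61.7]
ee_rot: [-0.489, 0.489, 0.511, -0.511]
ft_force: [0.9, -1.6, 2.5]
gripper_width: 0.4
t: 8.18
tool_pos: [447.9, 172.2, 61.7]
ee_rot: [-0.489, 0.489, 0.511, -0.511]
ft_force: [-0.7, 0.4, 2.2]
gripper_width: 0.6
t: 8.3
tool_pos: [447.9, 172.3, 61.7]
ee_rot: [-0.489, 0.489, 0.511, -0.511]
ft_force: [1.8, -0.5, 2.9]
gripper_width: 0.7
t 8.3 tcp [447.9 172.3  61.7] F [ 1.83 -0.49  2.86] w 0.7
rot [ 0.02 -0.04  0.  ]
b 1 tool cm [ 4.72 -0.27  0.06]
b 5 tool cm [-14.41  -0.28   0.05]
```

Bar 2 gives about 2.5 N with the strip 2.8 mm in, as expected on the crest. On to bar 3.

```bash
python3 -m crank '[{"offset":[0,-0.3,0],"rotation":[0,0,0]},{"offset":[0,-0.2,0],"rotation":[0,0,0]},{"offset":[-1.2,0,0],"rotation":[0,0,0]},{"offset":[-1.2,0,0],"rotation":[0,0,0]},{"offset":[-1.2,0,0],"rotation":[0,0,0]},{"offset":[-1.2,0,0],"rotation":[0,0,0]},{"offset":[0,0,0],"rotation":[0,0,0]},{"offset":[0,0.2,0],"rotation":[0,0,0]},{"offset":[0,0.1,0],"rotation":[0,0,0]},{"offset":[0,0.1,0],"rotation":[0,0,0]},{"offset":[0,0.1,0],"rotation":[0,0,0]},{"offset":[0,0,0],"rotation":[0,0,0]}]'; python3 -m crank '[{"offset":[0,0,0],"rotation":[0,0,0]}]';python3 -m crank '[{"offset":[0,0,0],"rotation":[0,0,0]}]';python3 st.py
```

```text
t: 9.8
tool_pos: [450.0, 124.7, 61.7]
ee_rot: [-0.489, 0.489, 0.511, -0.511]
ft_force: [0.0, 0.3, 2.5]
gripper_width: 0.5
t: 9.93
tool_pos: [450.0, 124.7, 61.8]
ee_rot: [-0.489, 0.489, 0.511, -0.511]
ft_force: [0.1, -0.4, 2.0]
gripper_width: 0.5
t: 10.05
tool_pos: [449.9, 124.6, 61.7]
ee_rot: [-0.489, 0.489, 0.511, -0.511]
ft_force: [0.0, 0.7, 2.4]
gripper_width: 0.6
t 10.05 tcp [449.9 124.6  61.7] F [0.03 0.67 2.39] w 0.6
rot [ 0.02 -0.03  0.02]
b 1 tool cm [ 9.49 -0.27  0.06]
b 5 tool cm [-9.64 -0.28  0.05]
```

Bar 3 is pressed with about 2.3 N. The same move takes me to bar 4.

```bash
python3 -m crank '[{"offset":[0,-0.3,0],"rotation":[0,0,0]},{"offset":[0,-0.2,0],"rotation":[0,0,0]},{"offset":[-1.2,0,0],"rotation":[0,0,0]},{"offset":[-1.2,0,0],"rotation":[0,0,0]},{"offset":[-1.2,0,0],"rotation":[0,0,0]},{"offset":[-1.2,0,0],"rotation":[0,0,0]},{"offset":[0,0,0],"rotation":[0,0,0]},{"offset":[0,0.2,0],"rotation":[0,0,0]},{"offset":[0,0.1,0],"rotation":[0,0,0]},{"offset":[0,0.1,0],"rotation":[0,0,0]},{"offset":[0,0.1,0],"rotation":[0,0,0]},{"offset":[0,0,0],"rotation":[0,0,0]}]'; python3 -m crank '[{"offset":[0,0,0],"rotation":[0,0,0]}]';python3 -m crank '[{"offset":[0,0,0],"rotation":[0,0,0]}]';python3 st.py
```

```text
t: 11.55
tool_pos: [452.0, 76.7, 61.7]
ee_rot: [-0.489, 0.489, 0.511, -0.511]
ft_force: [-0.2, -0.9, 2.6]
gripper_width: 0.4
t: 11.68
tool_pos: [452.0, 76.7, 61.7]
ee_rot: [-0.489, 0.489, 0.511, -0.511]
ft_force: [0.8, 0.4, 2.9]
gripper_width: 0.4
t: 11.8
tool_pos: [452.0, 76.7, 61.7]
ee_rot: [-0.489, 0.489, 0.511, -0.511]
ft_force: [0.4, 0.1, 2.4]
gripper_width: 0.2
t 11.8 tcp [452.   76.7  61.7] F [0.38 0.09 2.41] w 0.2
rot [ 0.02 -0.03  0.02]
b 1 tool cm [14.29 -0.27  0.05]
b 5 tool cm [-4.84 -0.28  0.04]
```

Bar 4 gives about 2.6 N. The last hop is to bar 5, where I'll hold.

```bash
python3 -m crank '[{"offset":[0,-0.3,0],"rotation":[0,0,0]},{"offset":[0,-0.2,0],"rotation":[0,0,0]},{"offset":[-1.2,0,0],"rotation":[0,0,0]},{"offset":[-1.2,0,0],"rotation":[0,0,0]},{"offset":[-1.2,0,0],"rotation":[0,0,0]},{"offset":[-1.2,0,0],"rotation":[0,0,0]},{"offset":[0,0,0],"rotation":[0,0,0]},{"offset":[0,0.2,0],"rotation":[0,0,0]},{"offset":[0,0.1,0],"rotation":[0,0,0]},{"offset":[0,0.1,0],"rotation":[0,0,0]},{"offset":[0,0.1,0],"rotation":[0,0,0]},{"offset":[0,0,0],"rotation":[0,0,0]}]'; python3 -m crank '[{"offset":[0,0,0],"rotation":[0,0,0]}]';python3 -m crank '[{"offset":[0,0,0],"rotation":[0,0,0]}]';python3 st.py
python3 - <<'E'
from h import *
for n in("side","top"):
    p,d=grab_frame(n);p=p[:,:,::-1].copy();cv2.imwrite(f"pics/{n}5.png",p)
p=cv2.imread("pics/side5.png");cv2.imwrite("pics/side5z.png",cv2.resize(p[190:310,220:380],None,fx=5,fy=5,interpolation=cv2.INTER_CUBIC))
a=cv2.imread("pics/side0.png")
for nm,(x0,y0,x1,y1) in dict(pan=(300,195,420,250),candle=(395,255,450,330),rollon=(330,275,362,352),cream=(232,198,280,236)).items():
    t=a[y0:y1,x0:x1];r=cv2.matchTemplate(p[y0-8:y1+8,x0-8:x1+8],t,cv2.TM_CCOEFF_NORMED);_,v,_,l=cv2.minMaxLoc(r);print(nm,v.__round__(2),l[0]-8,l[1]-8)
E
```

```text
t: 13.3
tool_pos: [454.1, 28.7, 61.7]
ee_rot: [-0.489, 0.489, 0.511, -0.511]
ft_force: [0.2, 0.3, 1.6]
gripper_width: 0.7
t: 13.42
tool_pos: [454.1, 28.7, 61.7]
ee_rot: [-0.489, 0.489, 0.511, -0.511]
ft_force: [0.4, 1.1, 2.1]
gripper_width: 0.1
t: 13.55
tool_pos: [454.1, 28.7, 61.7]
ee_rot: [-0.489, 0.489, 0.511, -0.511]
ft_force: [-0.1, 0.2, 2.0]
gripper_width: 0.4
t 13.55 tcp [454.1  28.7  61.7] F [-0.12  0.17  2.  ] w 0.4
rot [ 0.01 -0.03  0.01]
b 1 tool cm [19.1  -0.27  0.05]
b 5 tool cm [-0.03 -0.28  0.04]
pan 0.89 0 0
candle 1.0 0 0
rollon 0.76 0 0
cream 0.8 0 0
```

View pics/side5z.png

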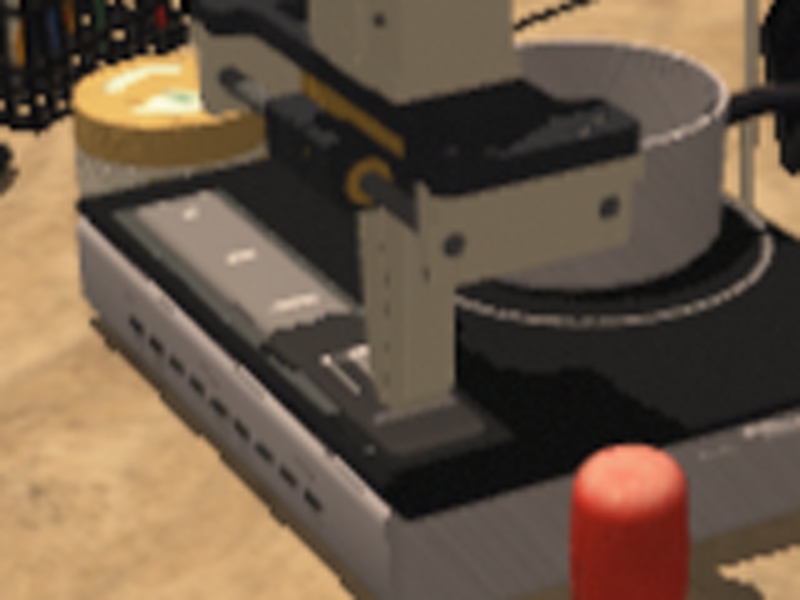

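The closed tips stand on bar 5, whose end shows at (380, 412). Bars 1–4 are clear, and the matched objects show no shift. The force reads a little lower here, so I'll add 1 mm and average.

```bash
python3 -m crank '[{"offset":[0,0.1,0],"rotation":[0,0,0]},{"offset":[0,0,0],"rotation":[0,0,0]}]'; for i in 1 2 3 4 5 6 7 8 9 10; do python3 -m crank '[{"offset":[0,0,0],"rotation":[0,0,0]}]' | grep -E "force|pos"; done;python3 st.py
```

```text
t: 13.9
tool_pos: [454.1, 28.7, 60.7]
ee_rot: [-0.489, 0.489, 0.511, -0.511]
ft_force: [-0.2, 0.9, 3.4]
gripper_width: 0.3
tool_pos: [454.1, 28.6, 60.7]
ft_force: [-0.4, 0.8, 2.9]
tool_pos: [454.1, 28.6, 60.7]
ft_force: [-0.2, 0.8, 3.2]
tool_pos: [454.1, 28.6, 60.7]
ft_force: [0.6, 0.9, 2.4]
tool_pos: [454.1, 28.6, 60.7]
ft_force: [-0.3, 2.2, 3.1]
tool_pos: [454.1, 28.6, 60.7]
ft_force: [0.4, 1.2, 2.7]
tool_pos: [454.1, 28.6, 60.7]
ft_force: [0.2, 2.6, 3.6]
tool_pos: [454.1, 28.6, 60.7]
ft_force: [0.6, 1.9, 2.1]
tool_pos: [454.1, 28.6, 60.7]
ft_force: [0.5, 1.8, 3.4]
tool_pos: [454.0, 28.6, 60.7]
ft_force: [0.3, 1.4, 2.4]
tool_pos: [454.1, 28.6, 60.7]
ft_force: [0.8, 2.0, 3.3]
t 15.15 tcp [454.1  28.6  60.7] F [0.77 2.03 3.29] w 0.4
rot [ 0.01 -0.03  0.01]
b 1 tool cm [19.1  -0.38  0.05]
b 5 tool cm [-0.03 -0.38  0.04]
```

```bash
python3 -c "
from station import *
print(hand_in())"
```

```text
the job is handed in; nothing more can be done
None
```

I pressed the five bars in order from shortest to longest with the fingers closed. I handed in with the fingertips still resting on bar 5. The whole run took about 15 s of the 42 s allowed, and no verdict is reported.

**Not one continuous slide:** I dragged from bar 1 towards bar 2, where the fingertips' leading edge butted against bar 2. The wrist read about 13 N sideways, close to the 15 N limit, so I backed off at once. That figure is a reading at the end of a move, so I can't rule out a brief higher peak. For bars 2 to 5 I lifted a few millimetres, moved across and set down on each bar.

**Bar forces:** Upward force was about 2.3–2.8 N on bars 1 to 4, which fits the tip standing on each crest with the strip about 3–4 mm in.

**Final hold:** Bar 5 first read lower, about 1.9 N, so I pressed 1 mm further. Over ten readings it then averaged about 2.9 N with the strip about 3.8 mm in. The last picture, taken before that extra millimetre, shows the tips on bar 5 and clear of the other bars.

**Bystanders:** The saucepan, cream pot, candle jar and roll-on showed no shift between the first and last side pictures. Match scores were lower for the roll-on (0.76) and cream pot (0.80) than for the candle jar (1.0) and saucepan (0.89).

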